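# Clear the laminating bench: sort the hand tools and wet the soak tub

### The job

Sort the three hand tools lying under the overshelf: lay both flat-bladed scrapers wholly inside the shallow steel tray, and put the finned roller into the round tub with its roller head down at the bottom. When all three are put away and let go, press the cap of the pump bottle behind the tub all the way down, without ramming it, and let it spring back. Leave the roll of tape, the can and the cup as they stand.

Things in the scene. Friction and masses are not known exactly. Their poses are not given: they have to be found in the camera images.
- shelf: fixed steel overshelf: plate 130 deep, 360 wide, underside 230 above the bench, cans on top to 327; two 18 mm posts near its rear corners (x 119, y +-168), open in front. Origin: on the bench under the middle of the front edge, x away from the robot, y along the edge. It covers the tools' handles from above: a gripper must come in from the robot's side, leaning about 40 degrees
- scraper_a: scraper lying flat under the shelf: wooden handle 90 long, 24 wide, 24 high, then a flat steel blade 3 thick, 12 above the bench, 24 then 50 wide; 160 long, about 90 g. Origin: under the middle of the handle, on its underside; x along the tool to the blade (edge at +115, handle end at -45), z up
- scraper_b: same as scraper_a: scraper lying flat under the shelf: wooden handle 90 long, 24 wide, 24 high, then a flat steel blade 3 thick, 12 above the bench, 24 then 50 wide; 160 long, about 90 g. Origin: under the middle of the handle, on its underside; x along the tool to the blade (edge at +115, handle end at -45), z up
- scraper_a_butt (a point): end of scraper_a's handle, mid height
- scraper_a_tip (a point): middle of scraper_a's blade edge
- scraper_b_butt (a point): end of scraper_b's handle, mid height
- scraper_b_tip (a point): middle of scraper_b's blade edge
- roller: finned roller lying flat under the shelf: the same wooden handle (90 x 24 x 24), a bent wire, then a metal roller 27 in diameter, 52 long, across the tool's end, which does not spin; 158 long, about 100 g. Origin: under the middle of the handle, on its underside; x along the tool to the roller head, z up
- roller_head (a point): centre of the roller head, 100 ahead of the body's origin along its x and 12 above its underside
- tub: round orange tub fixed on the bench, 85 high, outer diameter 132 at the foot and 140 at the rim, wall 4, floor 5 thick; open on top. Origin: centre of its underside. It stands left or right of the shelf
- tray: shallow open steel tray fixed on the bench, 220 long (x), 160 wide (y), 35 high, wall and floor 4 thick. Origin: centre of its underside. It stands on the other side from the tub
- pump: white pump bottle fixed on the bench 130 beyond the tub's centre (away from the robot), 66 in diameter, 161 high without its cap. Origin: centre of its underside
- pump_top (a point): centre of the top of the pump's cap, 195 above the bench when up; the cap is a disc of 34 diameter with a thin nose towards the tub
- pump_cap (a joint): how far the pump's sprung cap is pressed down: 0 up, 0.016 m fully down. It starts to move at 3 N and reaches its stop at 11 N; it springs back by itself
- tape: bystander: roll of masking tape lying flat, 96 outer diameter, 25 high; origin at the centre of its underside
- resin_can: bystander: closed can, 72 in diameter, 90 high; origin at the centre of its underside
- cup: bystander: grey cup, 72 in diameter, 75 high; origin at the centre of its underside
There are look-alikes about, which are no part of the job. What is shaped like the scraper_b but pink is not meant. Of the things that look like the pump, the smaller one is meant.

How it is judged (in metres and radians):
On the way, in this order (a step that is already met when the one before it is completed fails the run):
1. both scrapers lie in the tray and the roller is head-down in the tub, all let go and at rest (x of scraper_a_butt in the frame of tray between -0.108 and 0.108 m and y of scraper_a_butt in the frame of tray between -0.078 and 0.078 m and z of each of scraper_a_butt, scraper_a_tip, scraper_b_butt, scraper_b_tip in the frame of tray below 0.055 m and x of scraper_a_tip in the frame of tray between -0.108 and 0.108 m and y of scraper_a_tip in the frame of tray between -0.078 and 0.078 m and linear speed of each of scraper_a, scraper_b, roller below 0.03 m/s and contact force between the fingers and scraper_a below 0.2 N and x of scraper_b_butt in the frame of tray between -0.108 and 0.108 m and y of scraper_b_butt in the frame of tray between -0.078 and 0.078 m and x of scraper_b_tip in the frame of tray between -0.108 and 0.108 m and y of scraper_b_tip in the frame of tray between -0.078 and 0.078 m and contact force between the fingers and scraper_b below 0.2 N and horizontal distance between roller_head and tub below 0.064 m and z of roller_head in the frame of tub below 0.05 m and contact force between the fingers and roller below 0.2 N), for 0.2 s.
2. after that, the pump's cap is pressed down (at least 12 of its 16 mm) (value of joint pump_cap above 0.012 m), for 0.05 s.
At the end, for the whole second after the job is handed in: Scrapers wholly in the tray (handle end and blade edge under 108 mm along, 78 mm across from its centre, under 55 mm above its foot); roller head centre within 64 mm of the tub axis, under 50 mm above its foot; all released and at rest; pump cap up again (within 2 mm) (all of step 1 and value of joint pump_cap below 0.002 m); the robot touches nothing.
It fails at once if the pump's cap is rammed with more than 50 N (contact force between pump_cap and anything else above 50 N).
It fails at once if a bystander (tape, can or cup) is moved by more than 20 mm or tipped (distance of any of tape, resin_can, cup from where it was at the start of the episode above 0.02 m or angle between any of tape, resin_can, cup's own z axis and vertical above 0.3 rad).
It also fails if it takes over 70 s, if anything falls off the work surface, if the arm or the gripper's body presses on something with over 40 N, if the wrist force passes 120 N, or if a joint passes its speed limit or range.

### The arm

A 6-joint arm with a two-finger parallel gripper is mounted at the origin on the work surface. World frame = base frame: x ahead of the robot, y to its left, z up, the work surface at z = 0. Lengths are in mm, angles in degrees, forces in N, time in s.
With the tool pointing down it reaches from about 350 to 975 mm from the base axis. Payload 17.4 kg.
Tool frame: the origin (TCP) lies midway between the tips of the shut fingers; the grasp point (between the pads) lies ctrl.grip_point_offset behind it (ctrl.grip_point_offset is the distance from the TCP to the grasp point, in mm); z points along the fingers, y is the line along which they close (so a half turn about z gives the same grasp; the last joint's range is limited). The gripper opens to 85 mm and grips with 20 to 120 N. Pads are 22 mm wide; open, the fingers measure 114 mm over their backs; the gripper's body (76 mm by 85 mm) begins 54 mm behind the grasp point. The pads swing forward as they close: fully open they stand 13 mm farther back than shut.
Start: joints at [-72.525, 6.646, 82.598, -0, 90.757, -2.166], TCP at [226.876, -635.735, 196.203] pointing down, gripper open.
Joint ranges: [-162.19, 162.19], [-47.58, 125.68], [4.15, 143.07], [-65.23, 245.23], [0.69, 171.88], [-170.13, 170.13]. Speed limits (degrees/s): [108.29, 108.29, 127.2, 180, 180, 180].

### API

Orientations are given as a 3x3 rotation matrix whose columns are the frame's x, y, z axes.
In Python, from cell import ctrl gives the robot as it stands.
- The arm moves only by the tool apply_moves, never from a script. Its argument "steps" is a list that holds one entry, the list of rows, each a list of 7 numbers: the shift along the tool's x, y, z in cm, then the turn, a rotation vector about the tool's x, y, z in degrees, then the opening, from 0 (shut) to 1 (fully open). In form: [[[dx, dy, dz, rx, ry, rz, grip], ...]]. A call has 1 to 20 rows; each row is the pose to reach, as a shift and turn from the pose commanded when the call began, along the tool's axes at that moment; what a row does not reach only later rows make up. A row lasts 1/10 s, in which the tool goes at most 50 mm and 8.59 degrees, less where a joint would pass 70% of its speed; a pose out of reach is approached as far as the arm can. A call with a gripper value outside its range is refused whole. The fingers move at their own pace and stop on an object; "squeeze" is the grip in N (left out, the last holds). Time passes only in rows, so rows that repeat a pose let the fingers close. It gives the time, the measured TCP pose, the force, the opening and the grip force at its end, in the units of the state.
- ctrl.read_state(): the state, without advancing time (a new reading comes with each control period).
- ctrl.capture(name): name is "scene" or "top" or "wrist"; returns a dict with "image" (400x640x3 uint8, red, green, blue), "z_map" (400x640 float32, mm along the optical axis (not along the pixel's ray), 0 where there is no reading), "camera_matrix" (3x3 intrinsics, pixels), "R" (3x3) and "t" (3): a world point X has camera coordinates R X + t; the wrist camera has in their place "hand_eye" (4x4, takes a point from camera to tool coordinates, whose origin is the TCP and whose axes are the flange's). Camera axes: x right, y down, z forward; pixel columns grow to the right and rows downward; lengths in mm; the calibration is good to about 2 mm. A picture is of the moment at which its call begins: read the wrist's pose just before it.
- ctrl.job_done(): hands the job in; it is judged then, once.
The state is a dict: "t": time; "qpos": joint angles; "qvel": joint speeds; "effort": joint torques, N m; "tcp_pos": TCP position; "ee_rot": TCP orientation; "force": force on the tool from outside, world axes, zero at the start; "ft_torque": the same for the moment, N m; "gripper_width": finger opening in mm; "finger_force": force on a finger pad.
Only numpy, scipy, OpenCV 4.12 (cv2) and the standard library are available. Lean on these libraries where they do the work, as an engineer would, in place of code of your own. Each camera call takes 0.05 s, during which the arm holds its last target. There are 200 camera calls.

## Working session

There is one attempt and no reset: what is moved stays moved. The work goes in short steps, Python scripts to look and compute and a tool call to move; the robot and the scene stay as the last step left them, time stands still between calls to the robot, and variables do not carry over. Pictures are saved under pics/ and viewed, at most 12 in all, crops included, and the job is handed in when it is done.

Besides the shell and the picture viewer there is one more tool, called after "Emit:" as a command line: name --argument value ..., lists and objects as JSON in quotes. apply_moves: Moves the arm, as the interface text tells. Its arguments: {"type":"object","properties":{"steps":{"type":"array"},"squeeze":{"type":"number"}},"required":["steps"]}

```bash
ls; mkdir -p pics
python3 - <<'E'
from cell import ctrl
import cv2,numpy as np,pickle
s=ctrl.read_state();print(s['t'],s['tcp_pos'],s['ee_rot'],s['gripper_width'],ctrl.grip_point_offset)
for n in('scene','top'):
    c=ctrl.capture(n);pickle.dump(c,open(f'{n}.pkl','wb'));cv2.imwrite(f'pics/{n}0.png',c['image'][:,:,::-1])
    print(n,-c['R'].T@c['t'],c['R'][2])
E
```

```text
pics
0.0 [ 226.80608633 -635.50598307  195.46208343] [[ 9.41807464e-01  3.36152623e-01 -3.39342887e-04]
 [ 3.36152790e-01 -9.41806811e-01  1.11036889e-03]
 [ 5.36579722e-05 -1.15982476e-03 -9.99999326e-01]] 85.1970398761759 18.700000000000003
scene [1449.9462808  -856.63693976  868.35068469] [-0.6286528   0.56808682 -0.53110548]
top [ 389.57040751  -81.09881322 1318.72573603] [ 0.17941244 -0.01512828 -0.98365762]
```

View pics/scene0.png

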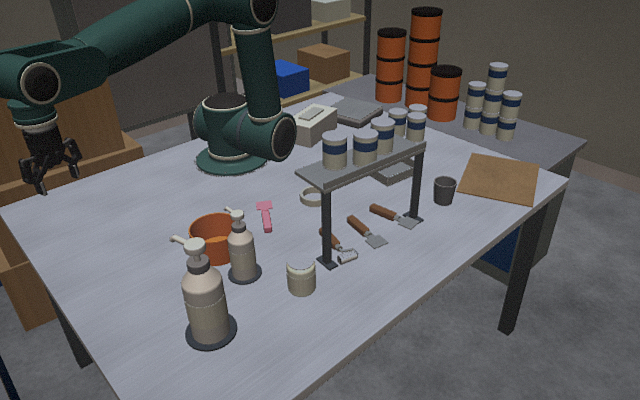

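View pics/top0.png

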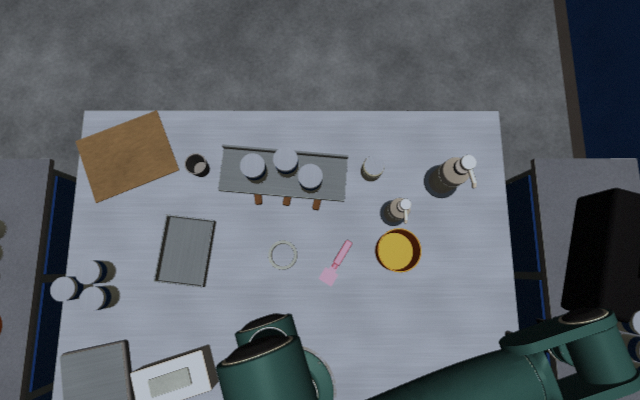

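The scene picture shows the three tools under the shelf: roller at (345,255), scrapers at (380,240) and (410,220). The top picture shows the handle butts at (258,199), (287,201) and (316,204). It also shows the tray at (186,251), the tub at (398,250) and the small pump at (400,208).

```bash
cat > h.py <<'E'
import numpy as np,cv2,pickle
def cloud(c,R=None,t=None):
    K=c['camera_matrix'];z=c['z_map'].astype(float)
    v,u=np.mgrid[0:z.shape[0],0:z.shape[1]]
    P=np.stack([(u-K[0,2])/K[0,0]*z,(v-K[1,2])/K[1,1]*z,z],-1)
    if R is None: R,t=c['R'],c['t']
    W=(P-t)@R   # R^T(P-t)
    W[z==0]=np.nan
    return W
E
python3 - <<'E'
from h import *
np.set_printoptions(precision=1,suppress=True)
T=pickle.load(open('top.pkl','rb'));S=pickle.load(open('scene.pkl','rb'))
w=cloud(T);s=cloud(S)
def reg(W,m,name):
    p=W[m&np.isfinite(W[...,0])]
    r=cv2.minAreaRect(p[:,:2].astype(np.float32))
    print(name,len(p),'rect',np.array(r[0]),np.array(r[1]),r[2],'z',np.percentile(p[:,2],[2,50,98]))
    return p
V,U=np.mgrid[0:400,0:640]
def box(a,b,c,d): return (U>a)&(U<b)&(V>c)&(V<d)
Z=w[...,2]
reg(w,box(145,225,205,295)&(Z>20)&(Z<60),'tray rim')
p=reg(w,box(365,430,220,280)&(Z>70)&(Z<100),'tub rim')
print(cv2.minEnclosingCircle(p[:,:2].astype(np.float32)))
p=reg(w,box(265,305,235,275)&(Z>15)&(Z<40),'tape')
p=reg(w,box(380,420,190,225)&(Z>180)&(Z<215),'pumpcap')
p=reg(w,box(380,420,190,225)&(Z>130)&(Z<175),'pump body')
p=reg(w,box(210,355,140,210)&(Z>215)&(Z<245),'shelf')
p=reg(w,box(355,390,150,185)&(Z>70)&(Z<110),'can')
p=reg(w,box(180,215,148,182)&(Z>60)&(Z<90),'cup')
p=reg(w,box(315,360,235,290)&(Z>6)&(Z<40),'pink')
for n,b in(('h1',box(248,268,190,215)),('h2',box(278,297,190,215)),('h3',box(307,326,190,215))):
    p=reg(w,b&(Z>12)&(Z<35),n)
    hsv=cv2.cvtColor(T['image'],cv2.COLOR_RGB2HSV)
# scene: tools
Z=s[...,2]
hsv=cv2.cvtColor(S['image'],cv2.COLOR_RGB2HSV)
wood=(hsv[...,0]<20)&(hsv[...,1]>110)&box(310,430,195,275)&(Z<40)&(Z>3)
n,l,st,c=cv2.connectedComponentsWithStats(wood.astype(np.uint8))
for i in range(1,n):
    if st[i,4]>30: print(st[i]); reg(s,l==i,'wood')
lo=box(310,430,195,275)&(Z>7)&(Z<45)
n,l,st,c=cv2.connectedComponentsWithStats(lo.astype(np.uint8))
for i in range(1,n):
    if st[i,4]>40: print(st[i]); reg(s,l==i,'tool')
im=cv2.resize(S['image'][190:280,300:440],None,fx=5,fy=5,interpolation=cv2.INTER_CUBIC)
cv2.imwrite('pics/crop.png',im[:,:,::-1])
E
```

```text
tray rim 522 rect [447.4 349. ] [162.9 220.2] 83.01898956298828 z [20.7 34.  40.9]
tub rim 266 rect [ 444.4 -349.4] [138.6 135.9] 89.74429321289062 z [70.6 84.2 90.9]
((443.7208557128906, -349.2901611328125), 69.93907928466797)
tape 261 rect [431.4  27.5] [94.1 92.5] 45.3054313659668 z [17.9 25.5 31.5]
pumpcap 152 rect [ 554.3 -351.4] [68.1 32.4] 8.857403755187988 z [184.2 195.3 200.6]
pump body 124 rect [ 571.3 -343.6] [46.7 45.2] 34.725013732910156 z [130.6 138.9 164.2]
shelf 2902 rect [652.2   9.9] [360.  125.9] 85.00872802734375 z [238.1 242.7 244.9]
can 365 rect [ 718.3 -274.3] [66.  68.7] 1.5233656167984009 z [73.9 90.6 95.5]
cup 150 rect [730.5 314.7] [70.1 70.3] 63.41016387939453 z [60.3 73.8 79.7]
pink 545 rect [ 405.5 -155.9] [145.4 175.3] 89.76241302490234 z [ 6.2 16.4 29. ]
h1 74 rect [619.8 112.5] [33.1 23.8] 4.2453227043151855 z [13.7 24.3 29.7]
h2 62 rect [613.8  16.1] [24.3 29.8] 78.34617614746094 z [15.1 24.9 28.8]
h3 72 rect [601.5 -85.6] [23.2 33.8] 75.90232849121094 z [17.1 24.3 29.1]
[370 204  26  17 153]
wood 153 rect [651.4 114.3] [86.2 23.5] 4.611452102661133 z [ 7.  21.9 27.4]
[348 216  21  20 138]
wood 138 rect [646.8   7.4] [23.9 82.4] 77.32234954833984 z [ 8.5 23.9 28.4]
[331 234   9  15  48]
wood 48 rect [653.4 -98.9] [19.7 42.4] 78.1355972290039 z [ 7.  24.4 27.5]
[311 198  10   8  65]
tool 65 rect [469.2   2.5] [30.2 13.5] 54.18046951293945 z [ 7.3 19.5 28.5]
[369 203  53  27 556]
tool 556 rect [683.5 140.4] [162.7  84.3] 0.8813229203224182 z [ 7.5 16.8 39.2]
[347 215  41  34 458]
tool 458 rect [681.1   7. ] [ 54.7 162. ] 75.8003921508789 z [ 8.9 16.5 28.1]
[331 233  27  32 341]
tool 341 rect [691.6 -95.6] [ 59.  119.9] 63.01089859008789 z [ 8.3 21.2 27.5]
[318 251  14  14 118]
tool 118 rect [ 689.3 -167.3] [38.1 22.3] 12.488287925720215 z [ 7.5 21.6 43.2]
```

View pics/crop.png

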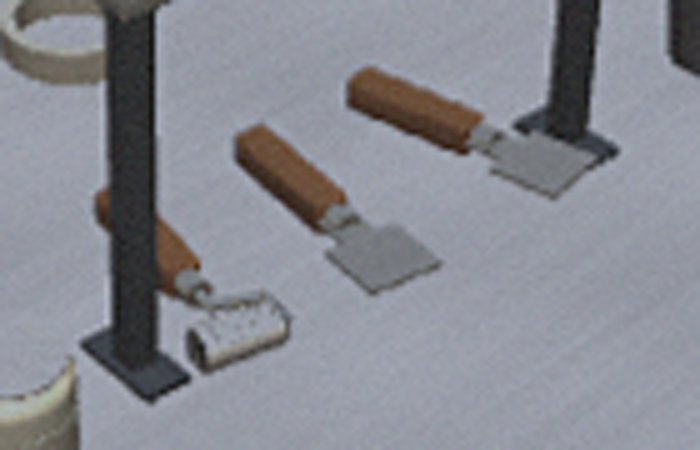

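```bash
cat >> h.py <<'E'
from scipy.spatial.transform import Rotation as Ro
np.set_printoptions(precision=1,suppress=True)
d2r=np.pi/180
def Rlean(psi,a,flip=1):
    p,a=psi*d2r,a*d2r
    z=np.array([np.sin(a)*np.cos(p),np.sin(a)*np.sin(p),-np.cos(a)])
    y=flip*np.array([np.sin(p),-np.cos(p),0]); return np.stack([np.cross(y,z),y,z],1)
def gp(P,R,off=18.7): return np.array(P,float)+off*R[:,2]   # TCP for grasp point P
def plan(wps):
    from cell import ctrl
    s=ctrl.read_state();p0=np.array(s['tcp_pos']);R0=np.array(s['ee_rot'])
    print('t',round(s['t'],1),'tcp',p0,'q',np.array(s['qpos']),'F',np.array(s['force']),'w',s['gripper_width'],s['finger_force'])
    pp,RR=p0,R0
    for P,R in wps:
        d=R0.T@(np.array(P)-p0)/10; r=Ro.from_matrix(R0.T@R).as_rotvec(degrees=True)
        n=max(np.linalg.norm(np.array(P)-pp)/50,Ro.from_matrix(RR.T@R).magnitude()/d2r/8.59)
        print(np.round(d,2).tolist(),np.round(r,1).tolist(),'rows',round(n,1)); pp,RR=np.array(P),R
E
python3 - <<'E'
from h import *
R=Rlean(-13,45);g=gp([634,-93,22],R)
plan([([400,-400,250],R),(g-130*R[:,2],R),(g,R)])
E
```

```text
t 0.1 tcp [ 226.8 -635.5  195.5] q [-72.5   6.7  82.6  -0.   90.8  -2.2] F [-0.2  0.1  0.3] w 85.06362202439425 0.0
[24.23, -16.37, -5.43] [-12.9, 43.8, 30.9] rows 6.4
[49.96, -41.64, 9.53] [-12.9, 43.8, 30.9] rows 7.8
[57.7, -36.68, 18.72] [-12.9, 43.8, 30.9] rows 2.6
```

Emit:
apply_moves --steps '[[[24.2,-16.4,-5.4,-12.9,43.8,30.9,1],[24.2,-16.4,-5.4,-12.9,43.8,30.9,1],[24.2,-16.4,-5.4,-12.9,43.8,30.9,1],[24.2,-16.4,-5.4,-12.9,43.8,30.9,1],[24.2,-16.4,-5.4,-12.9,43.8,30.9,1],[24.2,-16.4,-5.4,-12.9,43.8,30.9,1],[24.2,-16.4,-5.4,-12.9,43.8,30.9,1],[24.2,-16.4,-5.4,-12.9,43.8,30.9,1],[50,-41.6,9.5,-12.9,43.8,30.9,1],[50,-41.6,9.5,-12.9,43.8,30.9,1],[50,-41.6,9.5,-12.9,43.8,30.9,1],[50,-41.6,9.5,-12.9,43.8,30.9,1],[50,-41.6,9.5,-12.9,43.8,30.9,1],[50,-41.6,9.5,-12.9,43.8,30.9,1],[50,-41.6,9.5,-12.9,43.8,30.9,1],[50,-41.6,9.5,-12.9,43.8,30.9,1],[50,-41.6,9.5,-12.9,43.8,30.9,1],[50,-41.6,9.5,-12.9,43.8,30.9,1],[50,-41.6,9.5,-12.9,43.8,30.9,1],[50,-41.6,9.5,-12.9,43.8,30.9,1]]]' --squeeze 50

```text
t: 2.1
tcp_pos: [558.0, -77.4, 101.9]
ee_rot: [[0.688, -0.227, 0.689], [-0.159, -0.974, -0.162], [0.708, 0.002, -0.706]]
force: [-0.8, 0.8, -0.8]
gripper_width: 85.5
finger_force: 0.0
```

Now a wrist-camera check of the tool poses from close by.

Run:
```python
from h import *
from cell import ctrl
s=ctrl.read_state();p=np.array(s['tcp_pos']);R=np.array(s['ee_rot'])
c=ctrl.capture('wrist');pickle.dump((c,p,R),open('wrist.pkl','wb'))
H=c['hand_eye'];Rc=R@H[:3,:3];tc=R@H[:3,3]+p
W=cloud(c,Rc.T,-Rc.T@tc)
cv2.imwrite('pics/w1.png',c['image'][:,:,::-1])
hsv=cv2.cvtColor(c['image'],cv2.COLOR_RGB2HSV)
m=(hsv[...,0]<20)&(hsv[...,1]>110)&(W[...,2]>16)&(W[...,2]<32)
n,l,st,_=cv2.connectedComponentsWithStats(m.astype(np.uint8))
for i in range(1,n):
    if st[i,4]>200:
        q=W[l==i];r=cv2.minAreaRect(q[:,:2].astype(np.float32));print(st[i],np.array(r[0]),np.array(r[1]),r[2],np.percentile(q[:,2],[5,50,95]),'xmin',cv2.boxPoints(r))
print(tc,Rc[:,2])
R=Rlean(-13,45);g=gp([634,-93,22],R)
plan([(g,R)])
```

```text
[ 305  159   22   78 1535] [627.5 -89.6] [20.9 88.7] 76.4537582397461 [21.  23.  24.1] xmin [[ 581.9  -89.4]
 [ 668.2 -110.1]
 [ 673.   -89.9]
 [ 586.8  -69.1]]
[ 202  165   32   80 1758] [642.1  10.9] [22.6 88. ] 79.0440902709961 [18.4 22.8 24.1] xmin [[596.7   8.2]
 [683.1  -8.5]
 [687.4  13.7]
 [601.   30.4]]
[  98  181   30   83 2035] [647. 117.] [89.  22.9] 8.002123832702637 [18.  22.7 24. ] xmin [[601.4 122.1]
 [604.6  99.4]
 [692.7 111.8]
 [689.5 134.5]]
[ 568  249   72  146 1980] [ 458.5 -298.7] [ 33.6 114.2] 73.61492919921875 [16.7 24.1 31.3] xmin [[ 399.  -298.8]
 [ 508.5 -331. ]
 [ 518.  -298.7]
 [ 408.5 -266.5]]
[492.1 -62.  285.1] [ 0.4 -0.1 -0.9]
t 2.1 tcp [558.  -77.5 102. ] q [ -8.6 -35.1 134.6  -5.6  35.6  97.7] F [0.2 0.  0.3] w 85.28601226289258 0.0
[-0.19, -0.23, 13.01] [0.2, -0.1, -0.0] rows 2.6
```

View pics/w1.png

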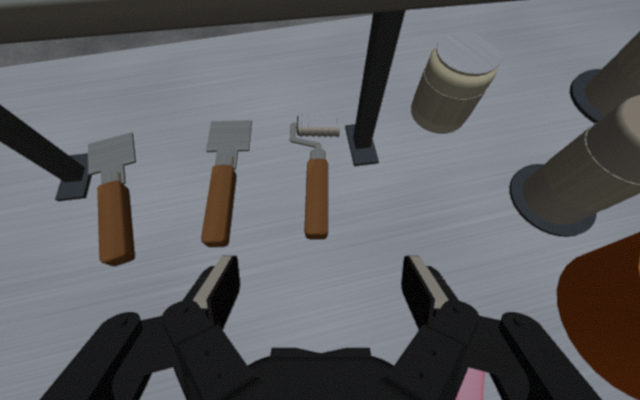

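The wrist picture shows all three handles clearly: roller at (317,198), scraper at (219,205) and scraper at (115,222). The fingers are lined up with the roller.

Emit:
apply_moves --steps '[[[-0.2,-0.45,3,0,0,0,1],[-0.3,-0.45,6,0,0,0,1],[-0.3,-0.45,9,0,0,0,1],[-0.3,-0.45,11.5,0,0,0,1],[-0.3,-0.45,12.8,0,0,0,1],[-0.3,-0.45,12.8,0,0,0,1],[-0.3,-0.45,12.8,0,0,0,0],[-0.3,-0.45,12.8,0,0,0,0],[-0.3,-0.45,12.8,0,0,0,0],[-0.3,-0.45,12.8,0,0,0,0],[-0.3,-0.45,12.8,0,0,0,0],[-0.3,-0.45,12.8,0,0,0,0],[-0.3,-0.45,12.8,0,0,0,0]]]' --squeeze 50

```text
t: 3.45
tcp_pos: [645.2, -91.4, 8.7]
ee_rot: [[0.688, -0.225, 0.69], [-0.158, -0.974, -0.16], [0.708, 0.001, -0.706]]
force: [-0.2, -0.4, 0.2]
gripper_width: -0.0
finger_force: 0.0
```

```bash
cat >> h.py <<'E'
def wrist(name,save=True):
    from cell import ctrl
    s=ctrl.read_state();p=np.array(s['tcp_pos']);R=np.array(s['ee_rot'])
    c=ctrl.capture('wrist');H=c['hand_eye'];Rc=R@H[:3,:3];tc=R@H[:3,3]+p
    W=cloud(c,Rc.T,-Rc.T@tc)
    if save: cv2.imwrite(f'pics/{name}.png',c['image'][:,:,::-1])
    return c,W
def handles(c,W,zlo=16,zhi=32,mn=150):
    hsv=cv2.cvtColor(c['image'],cv2.COLOR_RGB2HSV)
    m=(hsv[...,0]<20)&(hsv[...,1]>110)&(W[...,2]>zlo)&(W[...,2]<zhi)
    n,l,st,_=cv2.connectedComponentsWithStats(m.astype(np.uint8))
    for i in range(1,n):
        if st[i,4]>mn:
            q=W[l==i];r=cv2.minAreaRect(q[:,:2].astype(np.float32));print(st[i],np.array(r[0]),np.array(r[1]),r[2],np.percentile(q[:,2],[5,50,95]))
E
python3 - <<'E'
from h import *
c,W=wrist('w2');handles(c,W)
E
```

```text
[ 306  187   36   66 1932] [648.5 -95.1] [22.3 46.1] 75.6303939819336 [21.3 23.  24.1]
[ 118  198   71  147 6013] [643.3  11.1] [23.7 87.8] 79.06610107421875 [18.4 22.8 24.1]
```

View pics/w2.png

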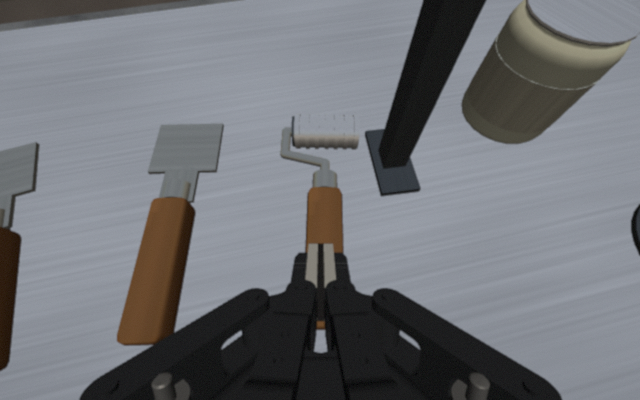

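Run:
```python
from h import *
from cell import ctrl
c,W=wrist('x',0)
for u,v in((312,248),(328,248),(312,265),(328,270),(300,275),(320,215)): print(u,v,W[v,u])
s=ctrl.read_state();print(s['tcp_pos'],s['gripper_width'],s['finger_force'],s['force'])
H=c['hand_eye'];print(H)
# project tcp
K=c['camera_matrix'];q=np.linalg.inv(H)@[0,0,0,1];print(q, (K@q[:3]/q[2])[:2])
```

```text
312 248 [622.9 -82.2  47.4]
328 248 [621.2 -90.4  46.8]
312 265 [611.6 -80.   57.7]
328 270 [606.9 -86.6  61.3]
300 275 [608.1 -73.6  58.8]
320 215 [650.8 -93.   22.4]
[645.2 -91.5   8.7] 0.19335357575294754 0.0 [ 0.7 -0.1 -0.2]
[[   0.    -0.9   -0.3   81.9]
 [   1.     0.     0.     0.3]
 [   0.    -0.3    0.9 -177.3]
 [   0.     0.     0.     1. ]]
[ -0.4  20.9 194.2   1. ] [319.7 230.8]
```

Run:
```python
from h import *
from cell import ctrl
c=ctrl.capture('wrist');H=c['hand_eye'];K=c['camera_matrix'];z=c['z_map']
for u in(313,327,335):
  print(u)
  for v in list(range(228,262,3))+[270,285,300,320]:
    P=np.array([(u-K[0,2])/K[0,0]*z[v,u],(v-K[1,2])/K[1,1]*z[v,u],z[v,u],1]);print(v,z[v,u],(H@P)[:3])
```

```text
313
228 179.5324 [  7.9  -4.2 -12.8]
231 179.12996 [  6.2  -4.2 -13.8]
234 177.085 [  5.3  -4.1 -16.2]
237 175.62692 [  4.2  -4.1 -18.2]
240 177.01833 [  1.8  -4.1 -17.5]
243 175.1334 [  0.9  -4.1 -19.8]
246 151.37341 [ 10.4  -3.5 -41.7]
249 147.699 [ 10.7  -3.4 -45.5]
252 144.89494 [ 10.6  -3.3 -48.5]
255 143.03114 [ 10.1  -3.3 -50.6]
258 140.68703 [  9.8  -3.2 -53.1]
261 135.09941 [ 11.3  -3.1 -58.5]
270 129.82616 [ 10.2  -2.9 -64.5]
285 117.3091 [ 11.3  -2.6 -77.3]
300 109.02477 [ 10.8  -2.4 -86.2]
320 115.4975 [ -1.1  -2.6 -83.4]
327
228 180.0355 [  7.7   4.6 -12.3]
231 177.81895 [  6.8   4.6 -15. ]
234 176.61308 [  5.6   4.6 -16.7]
237 176.68935 [  3.8   4.6 -17.2]
240 175.94078 [  2.3   4.6 -18.5]
243 174.83292 [  1.1   4.5 -20.1]
246 151.73534 [ 10.2   4.  -41.3]
249 147.5479 [ 10.7   3.9 -45.6]
252 144.55618 [ 10.7   3.8 -48.8]
255 141.49612 [ 10.8   3.7 -51.9]
258 138.88113 [ 10.8   3.7 -54.7]
261 136.1851 [ 10.8   3.6 -57.6]
270 128.95848 [ 10.7   3.4 -65.2]
285 116.438286 [ 11.8   3.1 -78.1]
300 110.07611 [ 10.1   3.  -85.4]
320 117.0648 [ -2.2   3.2 -82.2]
335
228 180.6511 [  7.4   9.7 -11.8]
231 178.2208 [  6.6   9.6 -14.6]
234 177.23535 [  5.3   9.6 -16.1]
237 176.03374 [  4.    9.5 -17.8]
240 175.23749 [  2.6   9.5 -19.1]
243 174.46246 [  1.3   9.4 -20.4]
246 174.05023 [ -0.3   9.4 -21.4]
249 172.51273 [ -1.3   9.3 -23.3]
252 171.75922 [ -2.6   9.3 -24.6]
255 150.22551 [  6.5   8.2 -44.2]
258 147.94235 [  6.1   8.  -46.7]
261 145.20378 [  6.1   7.9 -49.6]
270 129.43834 [ 10.4   7.1 -64.8]
285 114.538605 [ 12.9   6.3 -79.7]
300 108.678856 [ 11.    6.  -86.5]
320 92.45764 [  15.5    5.2 -102.2]
```

The depth picture shows why the grasp closed on nothing. The closed fingertips sit about 40 mm behind the reported TCP and are still above the handle. I'll use the measured tip offset, reopen and advance about 39 mm.

Emit:
apply_moves --steps '[[[0,0,0,0,0,0,1],[0,0,0,0,0,0,1],[0,0,0,0,0,0,1],[0,0,0,0,0,0,1],[0,0,0,0,0,0,1],[0,0,0,0,0,0,1],[0,0,1.2,0,0,0,1],[0,0,2.4,0,0,0,1],[0,0,3.3,0,0,0,1],[0,0,3.9,0,0,0,1],[0,0,3.9,0,0,0,1],[0,0,3.9,0,0,0,0],[0,0,3.9,0,0,0,0],[0,0,3.9,0,0,0,0],[0,0,3.9,0,0,0,0],[0,0,3.9,0,0,0,0],[0,0,3.9,0,0,0,0]]]' --squeeze 50

```text
t: 5.3
tcp_pos: [672.3, -97.8, -18.4]
ee_rot: [[0.688, -0.225, 0.69], [-0.158, -0.974, -0.16], [0.709, 0.001, -0.706]]
force: [-2.8, -0.2, 4.1]
gripper_width: 23.2
finger_force: 49.9
```

```bash
cat >> h.py <<'E'
OFF=58.7
def roll(R,a): return R@Ro.from_rotvec([0,0,a],degrees=True).as_matrix()
E
python3 - <<'E'
from h import *
from cell import ctrl
s=ctrl.read_state();p=np.array(s['tcp_pos']);R=np.array(s['ee_rot'])
b=np.array([np.cos(-13.5*d2r),np.sin(-13.5*d2r),0])
Rt=Rlean(-35,45,-1)
h=Rt@R.T@b; off=Rt@R.T@(95*b+np.array([0,0,-11]));print('h',h,'head off',off)
G=np.array([444,-349,0])-[off[0],off[1],0]
mk=lambda z,RR:(gp([G[0],G[1],z],RR,OFF),RR)
p1=p+[0,0,40];p2=p1-170*b;p3=np.array([470,-120,270.])
R1=R;Rm=roll(Rlean(-25,45,-1),90)
plan([(p1,R),(p2,R),(gp([400,-150,270],Rm,OFF),Rm),mk(260,Rt),mk(119,Rt)])
E
```

```text
h [ 0.  0. -1.] head off [  9.6  -5.8 -95. ]
t 5.3 tcp [672.3 -97.8 -18.4] q [ -9.1  -5.5 125.9 -11.2  14.8 103.5] F [-2.8 -0.2  4.1] w 23.228640444670045 49.94004964828491
[2.83, 0.0, -2.82] [0.0, 0.0, 0.0] rows 0.8
[-9.16, -0.14, -14.87] [0.0, 0.0, 0.0] rows 3.4
[2.45, 12.11, -32.5] [-6.4, -6.6, -81.3] rows 9.5
[7.01, 30.85, -26.47] [0.2, -22.3, -162.9] rows 9.7
[-2.98, 30.84, -16.52] [0.2, -22.3, -162.9] rows 2.8
```

Emit:
apply_moves --steps '[[[1.4,0,-1.4,0,0,0,0],[2.8,0,-2.8,0,0,0,0],[0,0,-5.6,0,0,0,0],[-3,-0.1,-8.7,0,0,0,0],[-6,-0.1,-11.7,0,0,0,0],[-9.2,-0.1,-14.9,0,0,0,0],[-9.2,-0.1,-14.9,0,0,0,0],[-7,2,-20,-1,-1,-9,0],[-5,4,-24,-2,-2,-18,0],[2.4,12.1,-32.5,-6.4,-6.6,-81.3,0],[2.4,12.1,-32.5,-6.4,-6.6,-81.3,0],[2.4,12.1,-32.5,-6.4,-6.6,-81.3,0],[2.4,12.1,-32.5,-6.4,-6.6,-81.3,0],[2.4,12.1,-32.5,-6.4,-6.6,-81.3,0],[2.4,12.1,-32.5,-6.4,-6.6,-81.3,0],[2.4,12.1,-32.5,-6.4,-6.6,-81.3,0],[2.4,12.1,-32.5,-6.4,-6.6,-81.3,0],[2.4,12.1,-32.5,-6.4,-6.6,-81.3,0],[2.4,12.1,-32.5,-6.4,-6.6,-81.3,0]]]'

```text
t: 7.2
tcp_pos: [477.2, -179.7, 226.5]
ee_rot: [[0.428, 0.657, 0.621], [0.904, -0.31, -0.295], [-0.001, 0.687, -0.726]]
force: [-0.2, 0.7, -1.1]
gripper_width: 23.0
finger_force: 50.2
```

Run:
```python
from h import *
Rt=Rlean(-35,45,-1)
G=np.array([444,-349,0])-[9.6,-5.8,0]
mk=lambda z:(gp([G[0],G[1],z],Rt,OFF),Rt)
plan([mk(260),mk(119)])
```

```text
t 7.2 tcp [ 477.2 -179.7  226.5] q [-22.  -47.4 128.7  -2.8  55.4   4. ] F [-0.2  0.7 -1.1] w 23.006349165121563 50.16377627849579
[-17.31, 4.68, 5.56] [4.0, -6.4, -82.9] rows 9.7
[-17.29, -5.01, 15.8] [4.0, -6.4, -82.9] rows 2.8
```

Emit:
apply_moves --steps '[[[-17.3,4.7,5.6,4,-6.4,-82.9,0],[-17.3,4.7,5.6,4,-6.4,-82.9,0],[-17.3,4.7,5.6,4,-6.4,-82.9,0],[-17.3,4.7,5.6,4,-6.4,-82.9,0],[-17.3,4.7,5.6,4,-6.4,-82.9,0],[-17.3,4.7,5.6,4,-6.4,-82.9,0],[-17.3,4.7,5.6,4,-6.4,-82.9,0],[-17.3,4.7,5.6,4,-6.4,-82.9,0],[-17.3,4.7,5.6,4,-6.4,-82.9,0],[-17.3,4.7,5.6,4,-6.4,-82.9,0],[-17.3,4.7,5.6,4,-6.4,-82.9,0],[-17.3,4.7,5.6,4,-6.4,-82.9,0],[-17.3,4.7,5.6,4,-6.4,-82.9,0]]]'

```text
t: 8.5
tcp_pos: [469.4, -367.3, 220.2]
ee_rot: [[-0.576, 0.575, 0.58], [0.407, 0.818, -0.406], [-0.709, 0.002, -0.706]]
force: [0.1, 0.5, -1.1]
gripper_width: 22.8
finger_force: 50.2
```

Run:
```python
from h import *
from cell import ctrl
Rt=Rlean(-35,45,-1)
G=np.array([444,-349,0])-[9.6,-5.8,0]
mk=lambda z:(gp([G[0],G[1],z],Rt,OFF),Rt)
plan([mk(119)])
c=ctrl.capture('scene');cv2.imwrite('pics/s3.png',cv2.resize(c['image'][150:320,120:380],None,fx=3,fy=3)[:,:,::-1])
```

```text
t 8.5 tcp [ 469.4 -367.3  220.2] q [ -43.9  -33.9  122.8    8.7   46.6 -102.2] F [ 0.1  0.5 -1.1] w 22.77696468819811 50.22988200187683
[10.18, -0.06, 10.0] [-0.0, 0.1, -0.2] rows 2.9
```

View pics/s3.png

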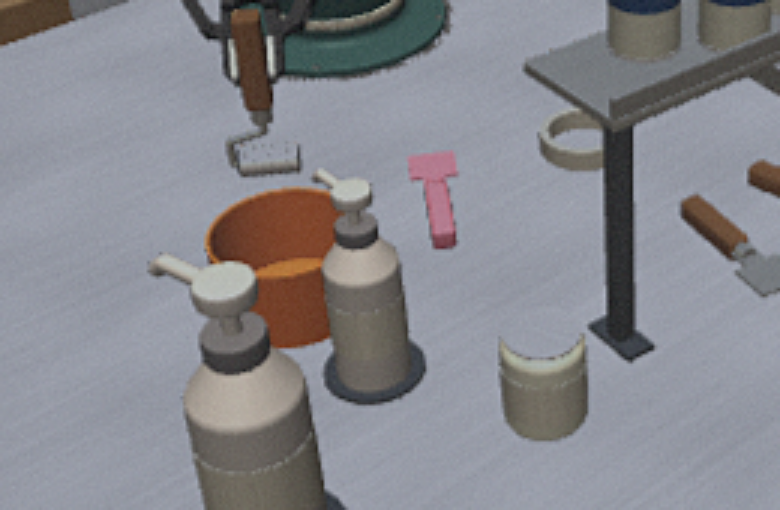

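The roller hangs head-down above the tub: head at (268,153), tub rim centre at about (285,230). Next I lower it.

Emit:
apply_moves --steps '[[[2,0,2,0,0,0,0],[4,0,4,0,0,0,0],[6,0,6,0,0,0,0],[7.5,0,7.4,0,0,0,0],[8.8,0,8.7,0,0,0,0],[9.6,0,9.5,0,0,0,0],[10.1,0,9.9,0,0,0,0],[10.1,0,9.9,0,0,0,0]]]'

```text
t: 9.35
tcp_pos: [468.3, -366.9, 78.5]
ee_rot: [[-0.579, 0.573, 0.58], [0.403, 0.82, -0.407], [-0.709, -0.001, -0.706]]
force: [-0.2, -0.4, -0.3]
gripper_width: 23.3
finger_force: 50.2
```

Emit:
apply_moves --steps '[[[0.2,0,0.2,0,0,0,0.6],[0.2,0,0.2,0,0,0,0.6],[0.2,0,0.2,0,0,0,0.6],[0.2,0,0.2,0,0,0,0.6],[0.2,0,-2,0,0,0,0.8],[0.2,0,-5,0,0,0,1],[0.2,0,-9,0,0,0,1],[0.2,0,-13,0,0,0,1],[-2,0,-15,0,0,0,1],[-5,0,-18,0,0,0,1],[-5,0,-18,0,0,0,1]]]'

```text
t: 10.45
tcp_pos: [402.9, -322.9, 248.4]
ee_rot: [[-0.579, 0.572, 0.581], [0.401, 0.82, -0.407], [-0.709, -0.003, -0.705]]
force: [0.8, -1.1, 0.1]
gripper_width: 85.5
finger_force: 0.0
```

Run:
```python
from h import *
from cell import ctrl
# scraper b: centre (642.5,10.5) yaw -11 ; grasp at +8
b=np.array([np.cos(-11.5*d2r),np.sin(-11.5*d2r),0])
R=Rlean(-11.5,45);g=gp(np.array([642.5,10.8,22])+6*b,R,OFF)
Rm=roll(Rlean(-28,45),-90)
plan([(np.array([480,-190,210]),Rm),(g-140*R[:,2],R),(g,R)])
c=ctrl.capture('scene');cv2.imwrite('pics/s4.png',cv2.resize(c['image'][150:320,120:380],None,fx=3,fy=3)[:,:,::-1])
```

```text
t 10.4 tcp [ 402.9 -322.9  248.4] q [ -46.8  -47.6  127.4   10.    56.  -104.2] F [ 0.8 -1.1  0.1] w 85.5274058722488 0.0
[3.59, 15.32, 1.78] [-3.7, 4.0, 85.2] rows 9.9
[14.83, 39.08, 8.89] [0.2, 23.9, 161.9] rows 9.2
[15.44, 43.03, 22.31] [0.2, 23.9, 161.9] rows 2.8
```

View pics/s4.png

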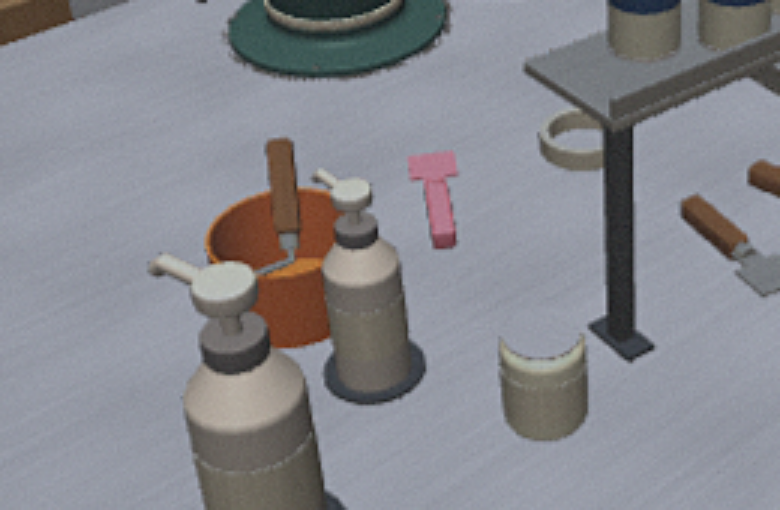

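The roller stands in the tub with its handle leaning up at (283,185). Next is the middle scraper.

Emit:
apply_moves --steps '[[[3.6,15.3,1.8,-3.7,4,85.2,1],[3.6,15.3,1.8,-3.7,4,85.2,1],[3.6,15.3,1.8,-3.7,4,85.2,1],[3.6,15.3,1.8,-3.7,4,85.2,1],[3.6,15.3,1.8,-3.7,4,85.2,1],[3.6,15.3,1.8,-3.7,4,85.2,1],[3.6,15.3,1.8,-3.7,4,85.2,1],[3.6,15.3,1.8,-3.7,4,85.2,1],[3.6,15.3,1.8,-3.7,4,85.2,1],[14.8,39.1,8.9,0.2,23.9,161.9,1],[14.8,39.1,8.9,0.2,23.9,161.9,1],[14.8,39.1,8.9,0.2,23.9,161.9,1],[14.8,39.1,8.9,0.2,23.9,161.9,1],[14.8,39.1,8.9,0.2,23.9,161.9,1],[14.8,39.1,8.9,0.2,23.9,161.9,1],[14.8,39.1,8.9,0.2,23.9,161.9,1],[14.8,39.1,8.9,0.2,23.9,161.9,1],[14.8,39.1,8.9,0.2,23.9,161.9,1],[14.8,39.1,8.9,0.2,23.9,161.9,1],[14.8,39.1,8.9,0.2,23.9,161.9,1]]]'

```text
t: 12.5
tcp_pos: [590.1, 23.1, 72.5]
ee_rot: [[0.753, 0.015, 0.658], [0.158, -0.974, -0.159], [0.638, 0.224, -0.736]]
force: [0.7, 0.1, 0.6]
gripper_width: 85.4
finger_force: 0.0
```

Run:
```python
from h import *
c,W=wrist('x',0);handles(c,W)
b=np.array([np.cos(-11.5*d2r),np.sin(-11.5*d2r),0])
R=Rlean(-11.5,45);g=gp(np.array([642.5,10.8,22])+6*b,R,OFF)
plan([(g,R)])
```

```text
[ 183  130   32   96 2713] [647.2 117.7] [88.8 22.8] 7.300725936889648 [19.7 22.9 24.2]
[ 298  150   40   91 2090] [643.3  12.9] [22.2 88.9] 78.8365249633789 [19.7 23.  24.2]
[631 363   9  37 201] [ 485.7 -297.3] [ 5.2 38.1] 51.6414794921875 [16.3 18.3 21.4]
t 12.6 tcp [589.9  23.   72.2] q [  7.4 -24.9 130.3 -24.1  36.4 106.8] F [-0.3 -0.2 -0.5] w 85.28108943642741 0.0
[1.27, 0.19, 13.62] [1.0, 2.6, 17.3] rows 2.7
```

Emit:
apply_moves --steps '[[[0,0,0,1,2.6,17.3,1],[0,0,0,1,2.6,17.3,1],[0.2,0,2,1,2.6,17.3,1],[0.5,0,5,1,2.6,17.3,1],[0.8,0,8,1,2.6,17.3,1],[1,0.1,10.5,1,2.6,17.3,1],[1.2,0.1,12.5,1,2.6,17.3,1],[1.3,0.1,13.6,1,2.6,17.3,1],[1.3,0.1,13.6,1,2.6,17.3,1],[1.3,0.1,13.6,1,2.6,17.3,0],[1.3,0.1,13.6,1,2.6,17.3,0],[1.3,0.1,13.6,1,2.6,17.3,0],[1.3,0.1,13.6,1,2.6,17.3,0],[1.3,0.1,13.6,1,2.6,17.3,0],[1.3,0.1,13.6,1,2.6,17.3,0]]]' --squeeze 50

```text
t: 14.05
tcp_pos: [690.2, 2.4, -17.2]
ee_rot: [[0.695, -0.19, 0.693], [-0.127, -0.982, -0.142], [0.708, 0.011, -0.706]]
force: [-3.4, 1.0, 5.9]
gripper_width: 23.2
finger_force: 49.7
```

Run:
```python
from h import *
from cell import ctrl
s=ctrl.read_state();p=np.array(s['tcp_pos']);R=np.array(s['ee_rot'])
cb=np.array([643,11.5,0]);b=np.array([np.cos(-11.3*d2r),np.sin(-11.3*d2r),0])
g=p-OFF*R[:,2]; print('gp',g, 'along handle',(g-cb)@b)
# tray frame
py=-7*d2r;ex=np.array([np.cos(py),np.sin(py),0]);ey=np.array([-np.sin(py),np.cos(py),0]);tc=np.array([447.4,349,0])
Q=Ro.from_rotvec([0,0,(-7+11.3)*d2r]).as_matrix()   # turn handle yaw to tray yaw
def place(z,yt,xo=-22):
    o=tc+xo*ex+yt*ey+[0,0,z]      # body origin target
    return (o+Q@(p-cb),Q@R)
pl=[(p+[0,0,40],R),(p+[0,0,40]-165*b,R),place(120,-33),place(8,-33)]
plan(pl)
```

```text
gp [649.5  10.7  24.2] along handle 6.543393790527522
t 14.1 tcp [690.2   2.4 -17.2] q [  2.8  -3.3 123.8 -33.9  18.4 132. ] F [-3.4  1.   5.9] w 23.240547332050948 49.681318402290344
[2.83, 0.04, -2.83] [0.0, 0.0, 0.0] rows 0.8
[-8.83, -0.05, -14.5] [0.0, 0.0, 0.0] rows 3.3
[-10.81, -26.19, -28.22] [3.0, 0.0, -3.0] rows 5.9
[-18.74, -26.32, -20.3] [3.0, 0.0, -3.0] rows 2.2
```

Emit:
apply_moves --steps '[[[1.4,0,-1.4,0,0,0,0],[2.8,0,-2.8,0,0,0,0],[0,0,-5.6,0,0,0,0],[-3,0,-8.6,0,0,0,0],[-6,0,-11.7,0,0,0,0],[-8.8,0,-14.5,0,0,0,0],[-8.8,-3,-19,0.5,0,-0.5,0],[-9,-7,-23,1,0,-1,0],[-9.5,-11,-26,2,0,-2,0],[-10.8,-15,-28.2,3,0,-3,0],[-10.8,-19,-28.2,3,0,-3,0],[-10.8,-23,-28.2,3,0,-3,0],[-10.8,-26.2,-28.2,3,0,-3,0],[-10.8,-26.2,-28.2,3,0,-3,0],[-10.8,-26.2,-28.2,3,0,-3,0],[-10.8,-26.2,-28.2,3,0,-3,0]]]'

```text
t: 15.65
tcp_pos: [469.2, 312.5, 102.0]
ee_rot: [[0.704, -0.118, 0.7], [-0.076, -0.993, -0.091], [0.706, 0.011, -0.708]]
force: [0.4, -0.4, -1.0]
gripper_width: 22.9
finger_force: 49.4
```

Run:
```python
from h import *
from cell import ctrl
s=ctrl.read_state();p=np.array(s['tcp_pos']);R=np.array(s['ee_rot'])
py=-7*d2r;ex=np.array([np.cos(py),np.sin(py),0]);ey=np.array([-np.sin(py),np.cos(py),0]);tc=np.array([447.4,349,0])
g=p-OFF*R[:,2];print('gp in tray',(g-tc)@ex,(g-tc)@ey,g[2])
print('want',-22+6.5,-33,24.2+8); print(Ro.from_matrix(Rlean(-7,45).T@R).as_rotvec(degrees=True))
G=tc-15.5*ex-33*ey
Rp=Rlean(-7,45)@(Rlean(-11.3,45).T@np.array([[0.695,-0.19,0.693],[-0.127,-0.982,-0.142],[0.708,0.011,-0.706]]))
Rp=Ro.from_matrix(Rp).as_matrix()
plan([(gp(G+[0,0,36],Rp,OFF),Rp)])
c=ctrl.capture('scene');cv2.imwrite('pics/s5.png',cv2.resize(c['image'][80:260,260:500],None,fx=3,fy=3)[:,:,::-1])
```

```text
gp in tray -15.31447881866396 -33.29735665018083 143.53203292745627
want -15.5 -33 32.2
[-0.3 -0.1 -0.6]
t 15.7 tcp [469.2 312.5 102. ] q [ 51.3 -20.5 125.2 -45.6  57.7 167. ] F [ 0.4 -0.4 -1. ] w 22.923275775827868 49.437997341156006
[-7.59, -0.16, 7.6] [0.1, 0.1, -0.1] rows 2.1
```

View pics/s5.png

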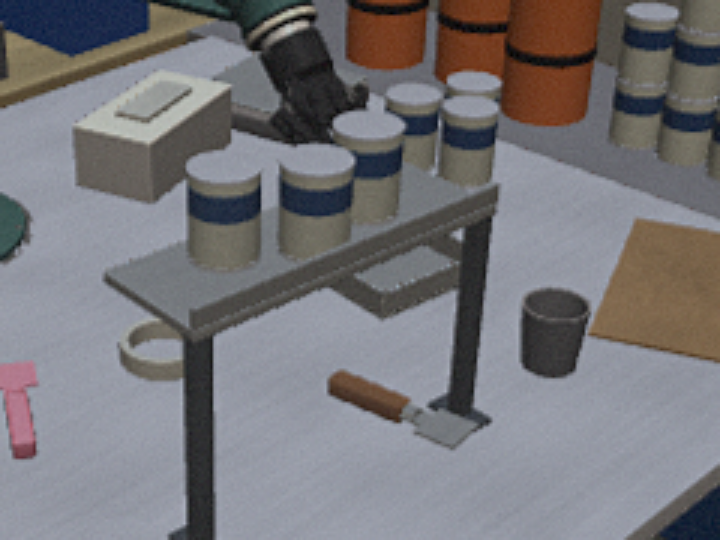

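The view shows the remaining scraper at (400,405) and the first one held at the tray, with the tray partly hidden. Joint 6 is at 167°, near its limit, so I'll turn the yaw back slightly while lowering.

Run:
```python
from h import *
from cell import ctrl
s=ctrl.read_state();R=np.array(s['ee_rot'])
py=-7*d2r;ex=np.array([np.cos(py),np.sin(py),0]);ey=np.array([-np.sin(py),np.cos(py),0]);tc=np.array([447.4,349,0])
G=tc-15*ex-37*ey
Rp=Ro.from_rotvec([0,0,6],degrees=True).as_matrix()@R
plan([(gp(G+[0,0,60],Rp,OFF),Rp),(gp(G+[0,0,31],Rp,OFF),Rp)])
```

```text
t 15.7 tcp [469.4 312.3 102.3] q [ 51.2 -20.6 125.2 -45.6  57.7 167. ] F [ 0.4 -0.3 -0.7] w 23.108983993515103 49.43852126598358
[-5.92, -0.17, 5.93] [4.2, 0.1, -4.2] rows 1.7
[-7.97, -0.2, 7.98] [4.2, 0.1, -4.2] rows 0.6
```

Emit:
apply_moves --steps '[[[-1,0,1,4.2,0.1,-4.2,0],[-3,-0.1,3,4.2,0.1,-4.2,0],[-5,-0.2,5,4.2,0.1,-4.2,0],[-6,-0.2,6,4.2,0.1,-4.2,0],[-6.8,-0.2,6.8,4.2,0.1,-4.2,0],[-7.4,-0.2,7.4,4.2,0.1,-4.2,0],[-8,-0.2,8,4.2,0.1,-4.2,0],[-8,-0.2,8,4.2,0.1,-4.2,0]]]'

```text
t: 16.5
tcp_pos: [472.3, 308.2, -3.8]
ee_rot: [[0.718, -0.005, 0.696], [0.005, -1.0, -0.012], [0.696, 0.012, -0.718]]
force: [-0.3, -0.4, -0.6]
gripper_width: 22.9
finger_force: 49.5
```

Run:
```python
from h import *
plan([])
```

```text
t 16.5 tcp [472.3 308.2  -3.8] q [ 48.1 -15.2 132.  -50.4  43.1 170.1] F [-0.3 -0.4 -0.6] w 22.859514545397346 49.47548747062683
```

Emit:
apply_moves --steps '[[[0,0,0,0,0,0,0.4],[0,0,0,0,0,0,0.4],[0,0,0,0,0,0,0.4],[0,0,0,0,0,0,0.4],[0,0,-1,0,0,0,0.4],[0.2,0,-3,0,0,0,0.4],[0.5,0,-6,0,0,0,0.5],[0.5,0,-9,0,0,0,1],[0.5,0,-12,0,0,0,1]]]'

```text
t: 17.4
tcp_pos: [390.8, 309.9, 87.0]
ee_rot: [[0.718, -0.004, 0.696], [0.005, -1.0, -0.012], [0.696, 0.012, -0.718]]
force: [-0.5, 0.8, 0.1]
gripper_width: 70.2
finger_force: 0.0
```

Run:
```python
from h import *
c,W=wrist('w6');handles(c,W,20,40)
b=np.array([np.cos(6.5*d2r),np.sin(6.5*d2r),0])
R=Rlean(6.5,45);g=gp(np.array([647,116.5,22])+6*b,R,OFF)
plan([(g-200*R[:,2]+[0,0,0],R),(g-130*R[:,2],R),(g,R)])
```

```text
[449  37  37  48 784] [645.7 120.6] [86.2 20.7] 7.07826566696167 [20.6 23.  24. ]
[ 307  178   25   91 2123] [423.7 309.5] [21.6 88.6] 88.85835266113281 [24.8 26.9 28.2]
t 17.4 tcp [389.8 311.   90.8] q [ 58.4 -31.1 133.  -43.7  60.1 164.9] F [1.  1.4 5.9] w 76.80285359447187 0.0
[13.84, 20.48, 9.39] [5.1, 0.8, -4.4] rows 5.3
[13.91, 19.86, 16.36] [5.1, 0.8, -4.4] rows 1.4
[14.05, 18.71, 29.31] [5.1, 0.8, -4.4] rows 2.6
```

View pics/w6.png

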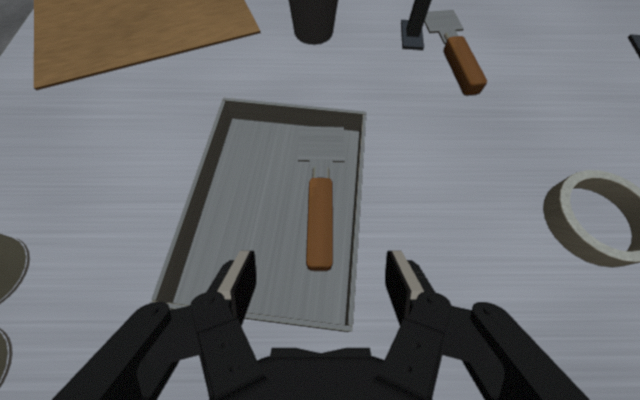

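The first scraper lies wholly inside the tray: handle at (320,225), blade at (321,150). The last one is at (465,65).

Emit:
apply_moves --steps '[[[3,4,1,2,0.3,-2,1],[6,8,3,3,0.5,-3,1],[13.8,20.5,9.4,5.1,0.8,-4.4,1],[13.8,20.5,9.4,5.1,0.8,-4.4,1],[13.8,20.5,9.4,5.1,0.8,-4.4,1],[13.8,20.5,9.4,5.1,0.8,-4.4,1],[13.9,19.9,16.4,5.1,0.8,-4.4,1],[13.9,19.9,16.4,5.1,0.8,-4.4,1],[13.9,19.9,16.4,5.1,0.8,-4.4,1],[13.9,19.9,16.4,5.1,0.8,-4.4,1]]]'

```text
t: 18.45
tcp_pos: [604.7, 110.0, 66.7]
ee_rot: [[0.705, 0.113, 0.7], [0.082, -0.994, 0.077], [0.704, 0.003, -0.71]]
force: [0.4, -0.2, 0.9]
gripper_width: 85.4
finger_force: 0.0
```

Run:
```python
from h import *
c,W=wrist('w7',0);handles(c,W,16,32)
b=np.array([np.cos(7*d2r),np.sin(7*d2r),0])
R=Rlean(7,45);g=gp(np.array([647,117.8,22])+6*b,R,OFF)
plan([(g-130*R[:,2],R),(g,R)])
```

```text
[ 304  161   26   92 2199] [647.3 118.3] [88.5 21.4] 7.9380106925964355 [21.  23.  24.2]
t 18.5 tcp [604.8 110.5  68. ] q [  8.9 -23.4 130.7  -3.9  28.   95.1] F [ 0.2 -0.5  0.1] w 85.47369472072316 0.0
[0.2, -0.21, -0.43] [0.5, 0.1, -0.2] rows 0.1
[0.22, -0.31, 12.57] [0.5, 0.1, -0.2] rows 2.6
```

Emit:
apply_moves --steps '[[[0.2,-0.3,3,0.5,0.1,-0.5,1],[0.2,-0.3,6,0.5,0.1,-0.5,1],[0.2,-0.3,9,0.5,0.1,-0.5,1],[0.2,-0.3,11.3,0.5,0.1,-0.5,1],[0.2,-0.3,12.6,0.5,0.1,-0.5,1],[0.2,-0.3,12.6,0.5,0.1,-0.5,1],[0.2,-0.3,12.6,0.5,0.1,-0.5,0],[0.2,-0.3,12.6,0.5,0.1,-0.5,0],[0.2,-0.3,12.6,0.5,0.1,-0.5,0],[0.2,-0.3,12.6,0.5,0.1,-0.5,0],[0.2,-0.3,12.6,0.5,0.1,-0.5,0],[0.2,-0.3,12.6,0.5,0.1,-0.5,0]]]' --squeeze 50

```text
t: 19.7
tcp_pos: [695.2, 123.1, -19.1]
ee_rot: [[0.7, 0.125, 0.703], [0.09, -0.992, 0.087], [0.708, 0.003, -0.706]]
force: [-7.0, 0.6, 8.8]
gripper_width: 23.3
finger_force: 53.2
```

Run:
```python
from h import *
from cell import ctrl
s=ctrl.read_state();p=np.array(s['tcp_pos']);R=np.array(s['ee_rot'])
cb=np.array([647.2,118,0]);b=np.array([np.cos(7.5*d2r),np.sin(7.5*d2r),0])
g=p-OFF*R[:,2]; print('gp',g,'along',(g-cb)@b)
Q=Ro.from_rotvec([0,0,4-7.5],degrees=True).as_matrix()
pl=lambda z:(np.array([422,368,z])+Q@(p-cb),Q@R)
plan([(p+[0,0,40],R),(p+[0,0,40]-165*b,R),pl(110),pl(6)])
```

```text
gp [653.9 118.   22.3] along 6.6515692684110235
t 19.7 tcp [695.2 123.1 -19.1] q [  8.4  -2.  122.7  -4.   14.2  94.7] F [-7.   0.6  8.8] w 23.259062656293334 53.24334974982776
[2.83, 0.01, -2.82] [0.0, 0.0, 0.0] rows 0.8
[-8.81, 0.1, -14.51] [0.0, 0.0, 0.0] rows 3.3
[-5.73, -27.3, -21.44] [-2.5, -0.0, 2.5] rows 5.7
[-13.09, -27.32, -14.1] [-2.5, -0.0, 2.5] rows 2.1
```

Emit:
apply_moves --steps '[[[1.4,0,-1.4,0,0,0,0],[2.8,0,-2.8,0,0,0,0],[0,0,-5.6,0,0,0,0],[-3,0,-8.6,0,0,0,0],[-6,0,-11.7,0,0,0,0],[-8.8,0.1,-14.5,0,0,0,0],[-7.5,-3,-18,-0.5,0,0.5,0],[-6,-7,-21.4,-1,0,1,0],[-5.7,-12,-21.4,-2,0,2,0],[-5.7,-17,-21.4,-2.5,0,2.5,0],[-5.7,-22,-21.4,-2.5,0,2.5,0],[-5.7,-27.3,-21.4,-2.5,0,2.5,0],[-5.7,-27.3,-21.4,-2.5,0,2.5,0],[-5.7,-27.3,-21.4,-2.5,0,2.5,0],[-5.7,-27.3,-21.4,-2.5,0,2.5,0]]]'

```text
t: 21.2
tcp_pos: [470.0, 370.2, 89.3]
ee_rot: [[0.706, 0.064, 0.705], [0.048, -0.998, 0.043], [0.707, 0.004, -0.708]]
force: [-0.5, 0.3, -0.6]
gripper_width: 23.0
finger_force: 49.5
```

Run:
```python
from h import *
R=Rlean(4.2,45);b=R[:,2]*[1,1,0]/np.sin(45*d2r)
G=np.array([422,368,0])+6.6*b
plan([(gp(G+[0,0,22.3+6],R,OFF),R)])
```

```text
t 21.2 tcp [470.  370.2  89.3] q [ 52.5 -17.9 124.6 -44.4  49.7 161.2] F [-0.5  0.3 -0.6] w 22.98213806687624 49.52628135681152
[-7.24, -0.17, 7.26] [0.5, 0.0, -0.2] rows 2.0
```

Emit:
apply_moves --steps '[[[-2,0,2,0.5,0,-0.2,0],[-4,-0.1,4,0.5,0,-0.2,0],[-5.5,-0.2,5.5,0.5,0,-0.2,0],[-6.3,-0.2,6.3,0.5,0,-0.2,0],[-7.2,-0.2,7.2,0.5,0,-0.2,0],[-7.2,-0.2,7.2,0.5,0,-0.2,0]]]'

```text
t: 21.8
tcp_pos: [473.8, 366.3, -4.9]
ee_rot: [[0.716, 0.08, 0.694], [0.057, -0.997, 0.055], [0.696, 0.0, -0.718]]
force: [-0.0, -0.2, -0.7]
gripper_width: 23.2
finger_force: 49.4
```

Run:
```python
from h import *
plan([])
```

```text
t 21.8 tcp [473.8 366.3  -4.9] q [ 51.1 -10.5 128.3 -50.8  40.7 170.1] F [-0.  -0.2 -0.7] w 23.169813176428708 49.425113797187805
```

Emit:
apply_moves --steps '[[[0,0,0,0,0,0,0.4],[0,0,0,0,0,0,0.4],[0,0,0,0,0,0,0.4],[0,0,0,0,0,0,0.4],[0,0,-1,0,0,0,0.4],[0.2,0,-3,0,0,0,0.4],[0.5,0,-6,0,0,0,0.5],[0.5,0,-9,0,0,0,1],[0.5,0,-12,0,0,0,1],[0.5,0,-12,0,0,0,0]]]'

```text
t: 22.8
tcp_pos: [392.4, 362.1, 88.6]
ee_rot: [[0.713, 0.084, 0.696], [0.058, -0.996, 0.061], [0.698, -0.003, -0.716]]
force: [0.0, -0.2, -0.7]
gripper_width: 59.7
finger_force: 0.0
```

Run:
```python
from h import *
from cell import ctrl
c,W=wrist('w8');handles(c,W,20,40)
T=ctrl.capture('top');w=cloud(T);Z=w[...,2]
hsv=cv2.cvtColor(T['image'],cv2.COLOR_RGB2HSV)
V,U=np.mgrid[0:400,0:640]
m=(U>375)&(U<425)&(V>185)&(V<225)&(Z>188)&(Z<205)
q=w[m];print('cap pts',len(q),q.mean(0))
# disc: points furthest from the tub
for u in range(396,414,2): print(u,[ (int(Z[v,u])) for v in range(194,216,2)])
r=cv2.minAreaRect(q[:,:2].astype(np.float32));print(r,cv2.boxPoints(r))
b=(U>375)&(U<425)&(V>190)&(V<235)&(Z>100)&(Z<175);qb=w[b];print('body',cv2.minEnclosingCircle(qb[:,:2].astype(np.float32)))
plan([])
```

```text
[ 309  179   26   90 2082] [425.5 363.1] [87.8 22.3] 3.8728621006011963 [24.9 27.  28.2]
[ 365  184   27   92 1766] [424.  310.1] [22.  89.1] 88.75321197509766 [23.5 27.  28.2]
cap pts 141 [ 563.7 -348.1  194.8]
396 [1, 1, 121, 128, 137, 141, 143, 139, 138, 136, 124]
398 [-1, -3, 122, 136, 150, 162, 159, 159, 138, 138, 130]
400 [1, 0, 126, 138, 190, 191, 187, 163, 159, 142, 136]
402 [4, 1, 127, 196, 198, 196, 202, 193, 161, 142, 134]
404 [3, 2, 0, 197, 198, 204, 198, 192, 186, 187, 192]
406 [2, 1, 3, 197, 196, 197, 194, 194, 191, 197, 194]
408 [2, -2, 6, 195, 196, 198, 199, 197, 133, 133, 119]
410 [2, 0, 0, 0, 196, 192, 195, 128, 123, 1, -2]
412 [1, 1, -1, 1, 0, -1, 0, -1, 5, 1, 0]
((555.9739990234375, -353.8510437011719), (67.08306884765625, 32.976768493652344), 17.139436721801758) [[ 519.1 -348. ]
 [ 528.8 -379.5]
 [ 592.9 -359.7]
 [ 583.2 -328.2]]
body ((573.2080688476562, -348.166748046875), 32.63931655883789)
t 22.9 tcp [393.3 361.3  85.5] q [ 60.1 -25.8 130.2 -43.9  55.8 164.4] F [ 0.7  0.  -0. ] w 44.74751956258442 0.0
```

View pics/w8.png

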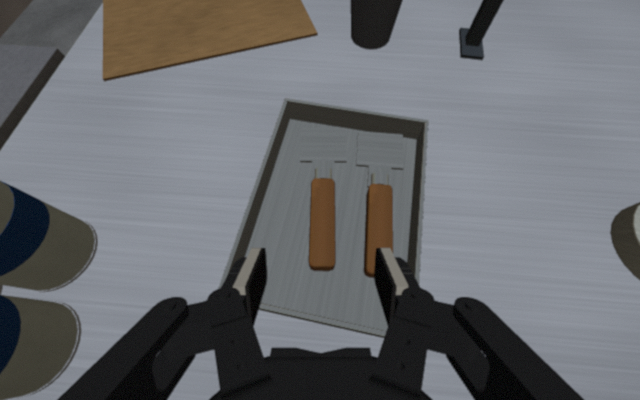

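Both scrapers lie in the tray, with handles at (322,222) and (380,230) and blades side by side inside the walls. Next is the pump.

Run:
```python
from h import *
R1=Rlean(20,10);R2=Rlean(-31,0)
plan([([430,280,190],R1),([480,-60,230],R2),([565,-340,210],R2)])
```

```text
t 22.9 tcp [393.3 361.3  85.5] q [ 60.1 -25.8 130.2 -43.9  55.8 164.4] F [ 0.7  0.  -0. ] w 44.74751956258442 0.0
[9.42, 8.4, -5.41] [7.0, -34.0, -13.8] rows 4.3
[13.78, 42.7, -6.79] [-13.8, -42.7, 33.9] rows 6.9
[16.81, 71.31, -1.09] [-13.8, -42.7, 33.9] rows 5.9
```

Emit:
apply_moves --steps '[[[5,4,-5.4,2,-8,-4,0],[9.4,8.4,-5.4,7,-34,-13.8,0],[9.4,8.4,-5.4,7,-34,-13.8,0],[9.4,8.4,-5.4,7,-34,-13.8,0],[11,42.3,-9.7,-13.8,-42.7,33.9,0],[11,42.3,-9.7,-13.8,-42.7,33.9,0],[11,42.3,-9.7,-13.8,-42.7,33.9,0],[11,42.3,-9.7,-13.8,-42.7,33.9,0],[11,42.3,-9.7,-13.8,-42.7,33.9,0],[11,42.3,-9.7,-13.8,-42.7,33.9,0],[11,42.3,-9.7,-13.8,-42.7,33.9,0],[11,42.3,-9.7,-13.8,-42.7,33.9,0],[11.4,60.5,-8,-13.8,-42.7,33.9,0],[11.4,60.5,-8,-13.8,-42.7,33.9,0],[11.4,60.5,-8,-13.8,-42.7,33.9,0],[11.4,60.5,-8,-13.8,-42.7,33.9,0],[11.4,60.5,-8,-13.8,-42.7,33.9,0]]]'

```text
t: 24.6
tcp_pos: [469.0, -243.0, 219.7]
ee_rot: [[0.855, -0.519, -0.004], [-0.519, -0.855, -0.0], [-0.003, 0.002, -1.0]]
force: [0.8, 1.0, 0.7]
gripper_width: 0.2
finger_force: 0.0
```

Run:
```python
from h import *
R2=Rlean(-31,0)
plan([([573,-348,210],R2),([573,-348,160],R2),([573,-348,155],R2),([573,-348,139],R2)])
c,W=wrist('x',0)
m=(W[...,2]>188)&(W[...,2]<203)&(W[...,0]>500)&(W[...,0]<620)&(W[...,1]<-280)&(W[...,1]>-420)
print(m.sum(), W[m].mean(0) if m.any() else '', W[m].min(0),W[m].max(0))
m=m&(W[...,0]>558)
print(cv2.minEnclosingCircle(W[m][:,:2].astype(np.float32)),np.median(W[m][:,2]))
```

```text
t 24.6 tcp [ 469.  -243.   219.7] q [-30.1 -12.   98.4  -0.1  93.7  91.2] F [0.8 1.  0.7] w 0.23683249194679262 0.0
[14.34, 3.58, 0.94] [0.1, 0.2, -0.2] rows 3.0
[14.35, 3.57, 5.94] [0.1, 0.2, -0.2] rows 1.0
[14.36, 3.57, 6.44] [0.1, 0.2, -0.2] rows 0.1
[14.36, 3.57, 8.04] [0.1, 0.2, -0.2] rows 0.3
2145 [ 557.3 -344.4  192.7] [ 522.3 -361.   188. ] [ 581.6 -330.9  196.8]
((572.2105102539062, -346.8455810546875), 16.629213333129883) 194.22831997591751
```

Emit:
apply_moves --steps '[[[5,1.2,0.3,0,0,0,0],[10,2.5,0.9,0,0,0,0],[14.3,3.5,0.9,0.1,0.2,0,0],[14.3,3.5,0.9,0.1,0.2,0,0],[14.3,3.5,2.5,0.1,0.2,0,0],[14.3,3.5,4.2,0.1,0.2,0,0],[14.3,3.5,5.2,0.1,0.2,0,0],[14.3,3.5,5.9,0.1,0.2,0,0],[14.3,3.5,6.2,0.1,0.2,0,0],[14.3,3.5,6.4,0.1,0.2,0,0],[14.3,3.5,6.5,0.1,0.2,0,0],[14.3,3.5,6.6,0.1,0.2,0,0],[14.3,3.5,6.6,0.1,0.2,0,0]]]'

```text
t: 25.95
tcp_pos: [573.7, -343.7, 156.7]
ee_rot: [[0.857, -0.516, 0.004], [-0.516, -0.857, -0.002], [0.004, -0.0, -1.0]]
force: [-1.2, 3.0, 4.0]
gripper_width: -0.1
finger_force: 2.2
```

Run:
```python
from h import *
plan([])
from cell import ctrl
c=ctrl.capture('wrist');plan([])
```

```text
t 25.9 tcp [ 573.7 -343.7  156.7] q [-33.1   6.4  86.5   0.   86.8  87.9] F [-1.2  3.   4. ] w -0.12310903225875997 2.2159428006852977
t 26.0 tcp [ 573.7 -343.7  156.7] q [-33.1   6.4  86.5   0.   86.8  87.9] F [-2.4  3.1  4.5] w -0.19914862420711354 2.22310668497812
```

Emit:
apply_moves --steps '[[[0,0,-0.5,0,0,0,0],[0.1,0.35,-0.5,0,0,0,0],[0.1,0.35,-0.5,0,0,0,0],[0.1,0.35,-0.3,0,0,0,0],[0.1,0.35,-0.1,0,0,0,0],[0.1,0.35,0.1,0,0,0,0],[0.1,0.35,0.3,0,0,0,0],[0.1,0.35,0.5,0,0,0,0],[0.1,0.35,0.6,0,0,0,0],[0.1,0.35,0.6,0,0,0,0]]]'

```text
t: 27.0
tcp_pos: [572.7, -347.5, 150.6]
ee_rot: [[0.857, -0.516, 0.004], [-0.516, -0.857, -0.003], [0.005, 0.0, -1.0]]
force: [-1.4, -2.6, 7.2]
gripper_width: -0.0
finger_force: 3.7
```

Run:
```python
from h import *
plan([])
```

```text
t 27.0 tcp [ 572.7 -347.5  150.6] q [-33.4   6.7  86.8  -0.   86.3  87.6] F [-1.4 -2.6  7.2] w -0.03168387440329661 3.7264825293095782
```

Emit:
apply_moves --steps '[[[0,0,0.2,0,0,0,0],[0,0,0.35,0,0,0,0],[0,0,0.5,0,0,0,0],[0,0,0.6,0,0,0,0],[0,0,0.65,0,0,0,0],[0,0,0.7,0,0,0,0],[0,0,0.7,0,0,0,0]]]'

```text
t: 27.7
tcp_pos: [572.7, -347.6, 144.2]
ee_rot: [[0.857, -0.516, 0.004], [-0.516, -0.857, -0.003], [0.005, 0.0, -1.0]]
force: [-2.6, -1.2, 11.2]
gripper_width: 0.1
finger_force: 5.3
```

Emit:
apply_moves --steps '[[[0,0,0.05,0,0,0,0],[0,0,0.1,0,0,0,0],[0,0,0.1,0,0,0,0]]]'

```text
t: 28.0
tcp_pos: [572.8, -347.6, 143.9]
ee_rot: [[0.857, -0.516, 0.005], [-0.516, -0.857, -0.003], [0.006, 0.0, -1.0]]
force: [-5.4, 0.4, 15.1]
gripper_width: 0.2
finger_force: 7.5
```

Emit:
apply_moves --steps '[[[0,0,0,0,0,0,0],[0,0,-0.5,0,0,0,0],[0,0,-1,0,0,0,0],[0,0,-1.6,0,0,0,0],[0,0,-2.5,0,0,0,0],[0,0,-5,0,0,0,0],[0,0,-8,0,0,0,0],[-3,-1,-11,0,0,0,0],[-6,-2,-13,0,0,0,0],[-6,-2,-13,0,0,0,0],[-6,-2,-13,0,0,0,0],[-6,-2,-13,0,0,0,0],[-6,-2,-13,0,0,0,0]]]'

```text
t: 29.3
tcp_pos: [531.2, -299.2, 270.5]
ee_rot: [[0.857, -0.516, 0.002], [-0.516, -0.857, -0.001], [0.002, -0.0, -1.0]]
force: [0.2, -0.2, -0.6]
gripper_width: 0.1
finger_force: 0.0
```

Run:
```python
from h import *
from cell import ctrl
c,W=wrist('w9')
m=(W[...,2]>165)&(W[...,2]<210)&(W[...,0]>558)&(W[...,0]<595)&(W[...,1]<-325)&(W[...,1]>-370)
print(m.sum(),np.median(W[m][:,2]))
handles(c,W,80,180)
T=ctrl.capture('top');w=cloud(T);S=pickle.load(open('top.pkl','rb'));w0=cloud(S)
V,U=np.mgrid[0:400,0:640]
for n,(a,b,cc,d),lo,hi in(('tape',(265,305,235,275),15,40),('can',(355,390,150,185),70,110),('cup',(180,215,148,182),60,90)):
    for X in(w0,w):
        m=(U>a)&(U<b)&(V>cc)&(V<d)&(X[...,2]>lo)&(X[...,2]<hi);print(n,X[m].mean(0))
plan([])
```

```text
1174 194.3710898370851
[ 333  156  102  126 1760] [ 443.9 -347.8] [137.8 136.7] 7.032412528991699 [ 81.4  86.1 132.2]
tape [431.8  27.4  25.4]
tape [431.9  26.8  25.5]
can [ 716.8 -273.3   89.2]
can [ 716.7 -273.6   89. ]
cup [732.9 317.9  71.9]
cup [732.9 318.1  72.2]
t 29.4 tcp [ 531.2 -299.2  270.9] q [-31.8  -2.1  84.8   0.   97.2  89.3] F [ 0.3  0.2 -0.5] w -0.05045678031869668 0.0
```

View pics/w9.png

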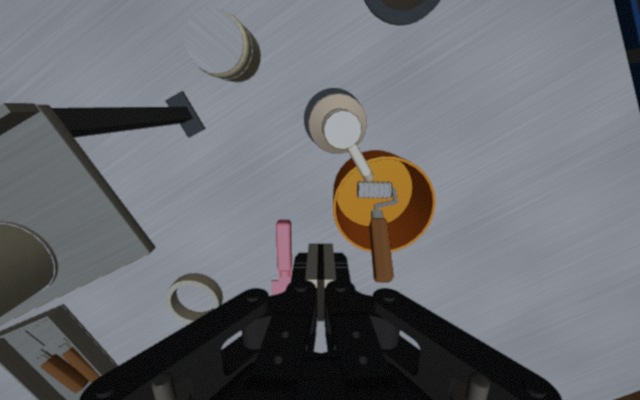

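The roller head lies at the tub floor (375,190), the pump cap is up again (342,130) at 194 mm, and the bystanders have not moved. I'm handing in.

```bash
python3 -c "
from cell import ctrl
print(ctrl.job_done())"
```

```text
the job is handed in; nothing more can be done
None
```

I handed the job in after about 29 s of robot time, with no verdict returned: both scrapers lie in the tray, the roller is head-down in the tub, and the pump cap was pressed to its stop at about 15 N and sprang back.

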